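# Tag the sample chamber and hold its sprung cover just below balance

## Task

The spring of the cover on the grey sample chamber is to be adjusted: first hang the red service tag by its hole on the brass peg of the stand and let go of it. Then take the chamber's sprung cover by its black grip, raise it past its balance point (50 degrees open) to a little over 60 degrees, and bring it back to about 45 degrees, where it would fall shut if let go; finish there, with the gripper still holding the cover steady. Leave the jars and vials as they stand.

Things in the scene. Friction and masses are not known exactly. Their poses are not given: they have to be found in the camera images.
- tag: loose red plastic tag with a white field on both faces, 8 mm thick (x) x 60 mm wide (y) x 92 mm tall (z), 50 g nominal. Origin at the centre of its bottom edge, z up along the tag. A plain tab 36 mm wide and 22 mm tall (z = 70 to 92 mm) on top is the place to grip, across the 8 mm thickness. It starts upright with its lowest 20 mm in the slot of the black rack
- tag_hole (a point): centre of the tag's through hole, 22 mm in diameter, running through its thickness (along the tag's x), 52 mm above its bottom edge and 40 mm below its top
- rack: fixed black block, 50 (x) x 90 (y) x 32 mm tall, with a slot 10 mm wide (x), 63 mm long (y) and 20 mm deep in its top, 1 mm clear of the tag on each face; origin at the centre of its underside. Lift the tag straight up out of it
- stand: fixed steel stand: round foot 90 mm across, upright post 14 mm in diameter, 150 mm tall, with one brass peg. Origin at the centre of its underside, on the post's axis. The peg is a 7 mm round bar that leaves the post's axis at 140 mm height and points along the stand's -x, rising 10 degrees; its free part is about 57 mm long
- peg_tip (a point): end of the peg, on the peg's axis: 64 mm from the post's axis along the stand's -x, 151 mm above the bench
- chamber: fixed grey sample chamber, 160 (x) x 180 (y) x 100 mm tall, front towards its -x, origin at the centre of its underside. The white cover with an amber window is hinged on the far (+x) rim, 80 mm from the origin, axis along the chamber's y, 104 mm above the bench. A steel quadrant on its right side bears a yellow mark at the balance angle, 50 degrees; a spring strut is on its left
- cover_hinge (a point): middle of the cover's hinge axis
- cover_grip (a point): centre of the black round grip on the cover: 16 mm in diameter, 32 mm long along the chamber's y, on a 10 mm wide stem, 33 mm clear of the cover's edge. 205 mm from the hinge axis; when shut level with it, towards the chamber's -x; swings up and back about the hinge. Can be pinched by its flat ends from above, and then turns between the pads as the cover swings
- cover (a joint): opening angle of the cover in rad, 0 shut (as it starts), stop at 1.4. Over-centre spring: balance at 0.873 (50 degrees); below that the cover pulls shut, above it springs up to the stop. The net moment is about 2.5 N m per rad near balance: about 9 N at the grip when shut, about 1 N 5 degrees from balance. Light damping, little friction
- jar_amber: loose amber jar with a black cap, 46 mm across, 86 mm tall, a bystander; origin at the centre of its underside
- jar_white: loose white jar, 53 mm across, 60 mm tall, a bystander; origin at the centre of its underside
- vial: loose small vial with a white cap, 23 mm across, 58 mm tall, a bystander; origin at the centre of its underside

How it is judged:
By the outcome, as a careful person would: the job done as asked, in the order asked, and still so for the second after the job is handed in, while the arm keeps its last pose, push and grip.
It also fails if it takes over 61 s, if anything falls off the work surface, if the arm or the gripper's body presses on something with over 40 N, if the wrist force passes 120 N, or if a joint passes its speed limit or range.

## Robot

A 7-joint arm with a two-finger parallel gripper is mounted at the origin on a cart in front of the work surface, level with it; the furniture and walls round the work are solid. World frame = base frame: x ahead of the robot, y to its left, z up, the work surface at z = 0. Lengths are in m, angles in degrees, forces in N, time in s.
With the tool pointing down it reaches from about 0.425 to 1.025 m from the base axis. Payload 9.4 kg.
Tool frame: the origin (TCP) lies midway between the tips of the shut fingers; the grasp point (between the pads) lies 19 mm behind it (pinch_z is the distance from the TCP to the grasp point, in m); z points along the fingers, y is the line along which they close (so a half turn about z gives the same grasp; the last joint's range is limited). The gripper opens to 85 mm and grips with 20 to 120 N. Pads are 22 mm wide; open, the fingers measure 114 mm over their backs; the gripper's body (76 mm by 85 mm) begins 54 mm behind the grasp point. The pads swing forward as they close: fully open they stand 13 mm farther back than shut.
Start: joints at [-79.624, 34.337, -0.143, 91.639, 0.103, 54.024, -4.572], TCP at [0.185, 0.701, 0.231] pointing down, gripper open.
Joint ranges: [-147.43, 147.43], [-19.82, 112.94], [-74.19, 73.91], [6.32, 146.72], [-59.91, 239.91], [6.04, 106.73], [-150.56, 150.56]. Speed limits (degrees/s): [127.2, 127.2, 172.46, 172.46, 180, 180, 180].

## Interface

Orientations are given as [roll, pitch, yaw] about the fixed x, y, z axes, in that order (R = Rz(yaw) Ry(pitch) Rx(roll)).
In Python, from plant import * gives the robot as it stands.
- The arm moves only by the shell command python3 -m crank 'ROWS' [OPENING] [FORCE]. ROWS is JSON, a list of rows, each a list of 2 entries, a list of its own where there are three numbers: the shift along the tool's x, y, z in mm, then the turn about the tool's z in degrees. A call has 1 to 8 rows; each row shifts and turns the commanded pose from where the row before left it, along the tool's axes as they then stand; what a row does not reach is not made up. A row lasts 1/12 s, in which the tool goes at most 41.7 mm and 7.16 degrees, less where a joint would pass 70% of its speed; a pose out of reach is approached as far as the arm can. A call with a gripper value outside its range is refused whole. OPENING is the opening in per cent of the stroke, from 0 (shut) to 100 (fully open), set as the call begins (- or left out, the last holds). The fingers move at their own pace and stop on an object; FORCE is the grip in N (left out, the last holds). Time passes only in rows, so rows that do not move let the fingers close. It gives the time, the measured TCP pose, the force, the opening and the grip force at its end, in the units of the state.
- sense(): the state, without advancing time (a new reading comes with each control period).
- capture(name): name is "scene" or "top" or "wrist"; returns a dict with "img" (420x560x3 uint8, red, green, blue), "z_map" (420x560 float32, m along the optical axis (not along the pixel's ray), 0 where there is no reading), "fx", "fy", "cx", "cy" (pixels), "k1" (the pictures are not rectified: a ray, as slopes to the right and down, at radius r is drawn at 1 + k1 r^2 times it, then the intrinsics apply), "world_from_camera" (4x4, takes a point from camera to world coordinates). Camera axes: x right, y down, z forward; pixel columns grow to the right and rows downward; lengths in m; the calibration is good to about 2 mm. A picture is of the moment at which its call begins.
- hand_in(): hands the job in; it is judged then, once.
The state is a dict: "time": time; "joint_pos": joint angles; "dq": joint speeds; "joint_torque": joint torques, N m; "ee_pos": TCP position; "eef_rot": TCP orientation; "ft_force": force on the tool from outside, world axes, zero at the start; "torque": the same for the moment, N m; "opening": opening from 0.0 (shut) to 1.0 (fully open); "grip_force": force on a finger pad.
Only numpy, scipy, OpenCV 4.12 (cv2) and the standard library are available. Lean on these libraries where they do the work, as an engineer would, in place of code of your own. Each camera call takes 0.05 s, during which the arm holds its last target. There are 200 camera calls.

## Working session

There is one attempt and no reset: what is moved stays moved. The work goes in short steps, Python scripts to look and compute and a shell command to move; the robot and the scene stay as the last step left them, time stands still between calls to the robot, and variables do not carry over. Pictures are saved under pics/ and viewed, at most 12 in all, crops included, and the job is handed in when it is done.

```bash
ls; mkdir -p pics; cat > h.py <<'E'
from plant import *
import numpy as np, cv2, pickle
def grab(n,f):
    c=capture(n); pickle.dump(c,open(f'pics/{f}.pkl','wb')); cv2.imwrite(f'pics/{f}.png',c['img'][:,:,::-1]); return c
def ray(c,u,v):
    K=np.array([[c['fx'],0,c['cx']],[0,c['fy'],c['cy']],[0,0,1.]])
    p=cv2.undistortPoints(np.array([[[u,v]]],float),K,np.array([c['k1'],0,0,0.]))[0,0]
    return np.array([p[0],p[1],1.])
def pt(c,u,v,z=None):
    r=ray(c,u,v); T=c['world_from_camera']
    if z is None: return T[:3,:3]@(r*c['z_map'][int(round(v)),int(round(u))])+T[:3,3]
    d=T[:3,:3]@r; return T[:3,3]+d*(z-T[2,3])/d[2]
def cloud(c):
    h,w=c['z_map'].shape; K=np.array([[c['fx'],0,c['cx']],[0,c['fy'],c['cy']],[0,0,1.]])
    g=np.stack(np.meshgrid(np.arange(w),np.arange(h)),-1).reshape(-1,1,2).astype(float)
    p=cv2.undistortPoints(g,K,np.array([c['k1'],0,0,0.]))[:,0]
    P=np.c_[p,np.ones(len(p))]*c['z_map'].reshape(-1,1); T=c['world_from_camera']
    return (P@T[:3,:3].T+T[:3,3]).reshape(h,w,3)
E
python3 - <<'E'
from h import *
s=sense(); print(s)
for n in('scene','top'):
    c=grab(n,n+'0'); print(n,c['fx'],c['k1'],np.round(c['world_from_camera'],3).tolist())
E
```

```text
pics
{'time': 0.0, 'joint_pos': array([-79.62651229,  34.38519321,  -0.14596304,  91.68018299,
         0.10123117,  54.02448886,  -4.57417702]), 'dq': array([ 0.03522125, -0.03698142,  0.00648404,  0.02379892,  0.04282278,
       -0.0677075 , -0.04743095]), 'joint_torque': array([ 1.20615859e-04, -7.76453161e+01,  1.56469882e+00, -2.58004349e+01,
        1.23201238e-02,  9.07530222e-03, -2.02489524e-06]), 'ee_pos': array([0.18469265, 0.7005943 , 0.23041302]), 'eef_rot': array([-1.79910502e+02,  6.55506320e-03,  1.65232394e+02]), 'ft_force': array([ 0.18071526, -0.66387186, -0.5522233 ]), 'torque': array([-0.0384588 , -0.02430052, -0.01061801]), 'grip_force': 0.0, 'opening': 1.0005273849867922}
scene 427.78426284048385 -0.10734511548122846 [[0.892, -0.322, 0.319, 0.153], [-0.453, -0.616, 0.645, -0.705], [-0.011, -0.719, -0.695, 0.947], [0.0, 0.0, 0.0, 1.0]]
top 414.2044420291933 0.016126219545103584 [[0.013, -0.996, 0.089, 0.443], [-1.0, -0.012, 0.009, 0.046], [-0.008, -0.089, -0.996, 1.506], [0.0, 0.0, 0.0, 1.0]]
```

View pics/scene0.png

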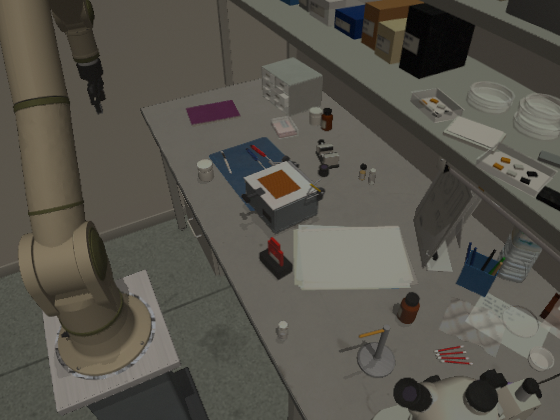

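View pics/top0.png

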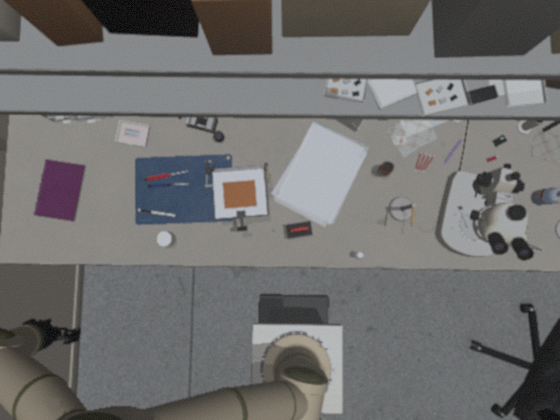

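Scene view: chamber (283,195) with its grip about (250,215), tag in rack (275,250), stand (375,355) with peg about (372,333). Top view: grip (240,222), tag (298,230), foot (402,209), peg (413,214). Next I measure these.

```bash
python3 - <<'E'
import pickle,cv2,numpy as np
from h import cloud
C={n:pickle.load(open(f'pics/{n}0.pkl','rb')) for n in('scene','top')}
for n,c in C.items():
    W=cloud(c); hsv=cv2.cvtColor(c['img'],cv2.COLOR_RGB2HSV)
    H,S,V=hsv[...,0],hsv[...,1],hsv[...,2]
    red=((H<6)|(H>172))&(S>140)&(V>90)
    org=(H>8)&(H<24)&(S>130)&(V>110)
    roi=dict(tag=(255,235,300,280),peg=(340,320,395,350)) if n=='scene' else dict(tag=(280,220,315,240),peg=(385,195,420,230))
    for k,m in (('tag',red),('peg',org)):
        x0,y0,x1,y1=roi[k]; mm=np.zeros_like(m); mm[y0:y1,x0:x1]=m[y0:y1,x0:x1]
        P=W[mm]; print(n,k,len(P)); 
        if len(P): 
            print(' px',[a.min() for a in np.where(mm)],[a.max() for a in np.where(mm)], cv2.minAreaRect(np.argwhere(mm)[:,::-1].astype(np.float32)))
            print(' med',np.median(P,0).round(3),'lo',np.percentile(P,3,0).round(3),'hi',np.percentile(P,97,0).round(3))
W=cloud(C['top']); 
# heights
for nm,(lo,hi,box) in dict(cover=(.095,.125,(190,160,285,250)),foot=(.004,.03,(380,190,430,235)),post=(.1,.17,(380,190,430,235)),rack=(.025,.04,(275,215,325,245))).items():
    x0,y0,x1,y1=box; w=W[y0:y1,x0:x1].reshape(-1,3); w=w[(w[:,2]>lo)&(w[:,2]<hi)]
    r=cv2.minAreaRect(w[:,:2].astype(np.float32)); print(nm,len(w),np.round(r[0],4),np.round(r[1],4),r[2],np.median(w[:,2]))
s=C['scene']['img']; t=C['top']['img']
a=cv2.resize(s[150:290,220:400],(540,420),interpolation=2); b=cv2.resize(t[150:250,180:430],(750,300),interpolation=2)
cv2.imwrite('pics/z1.png',np.vstack([np.pad(cv2.resize(s[160:280,225:330],(300,300),interpolation=2),((0,0),(0,0),(0,0))),]) [:,:,::-1]) 
v=np.zeros((600,750,3),np.uint8); v[:300]=b; v[300:,:300]=cv2.resize(s[160:280,225:345],(300,300)); v[300:,320:620]=cv2.resize(s[310:385,335:410],(300,300))
cv2.imwrite('pics/z1.png',v[:,:,::-1])
E
```

```text
scene tag 52
 px [np.int64(237), np.int64(268)] [np.int64(253), np.int64(282)] ((274.83135986328125, 245.69525146484375), (19.000001907348633, 9.000000953674316), 67.38013458251953)
 med [ 0.489 -0.008  0.099] lo [ 0.483 -0.033  0.027] hi [0.508 0.058 0.104]
scene peg 60
 px [np.int64(329), np.int64(360)] [np.int64(336), np.int64(383)] ((371.41180419921875, 332.6470642089844), (2.425356388092041, 23.768489837646484), 75.96376037597656)
 med [ 0.533 -0.373  0.148] lo [ 0.507 -0.377  0.142] hi [ 0.559 -0.367  0.154]
top tag 26
 px [np.int64(227), np.int64(291)] [np.int64(230), np.int64(306)] ((298.576904296875, 228.88461303710938), (2.3533935546875, 15.297059059143066), 78.69007110595703)
 med [ 0.486 -0.004  0.102] lo [ 0.482 -0.025  0.064] hi [0.494 0.024 0.108]
top peg 0
cover 2741 [0.5883 0.2066] [0.225  0.2202] 5.992704391479492 0.10666210288805278
foot 507 [ 0.5551 -0.3857] [0.1596 0.1764] 0.5131755471229553 0.010261081398090566
post 91 [ 0.5369 -0.3674] [0.0172 0.0708] 79.96531677246094 0.14627938960910836
rack 291 [ 0.4893 -0.0245] [0.0495 0.1377] 9.900071144104004 0.03107494127792143
```

View pics/z1.png

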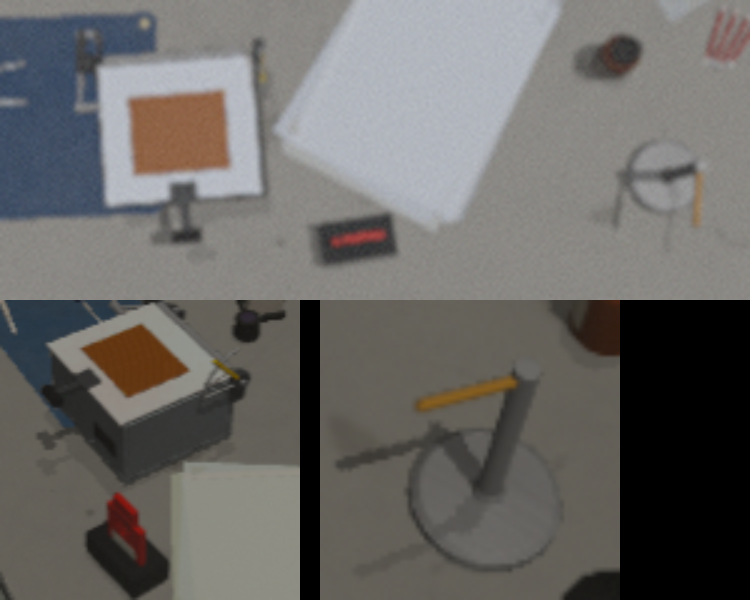

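Zoomed views confirm the layout: the grip is the dark bar near top (242,229), and the peg points along about -x from post top near (412,206). Now refining yaws.

```bash
python3 - <<'E'
import pickle,cv2,numpy as np
from h import cloud,pt
C={n:pickle.load(open(f'pics/{n}0.pkl','rb')) for n in('scene','top')}
def poly(c,m,z):
    k=max(cv2.findContours(m.astype(np.uint8),cv2.RETR_EXTERNAL,cv2.CHAIN_APPROX_NONE)[0],key=cv2.contourArea)[:,0]
    w=np.array([pt(c,u,v,z)[:2] for u,v in k],np.float32)*1000
    return cv2.minAreaRect(w)
def sub(m,b):
    o=np.zeros_like(m); x0,y0,x1,y1=b; o[y0:y1,x0:x1]=m[y0:y1,x0:x1]; return o
c=C['top']; hsv=cv2.cvtColor(c['img'],cv2.COLOR_RGB2HSV); H,S,V=[hsv[...,i].astype(int) for i in range(3)]
print('window',poly(c,sub((H<20)&(S>110)&(V>100),(195,165,275,225)),.108))
cw=C['scene']; hs=cv2.cvtColor(cw['img'],cv2.COLOR_RGB2HSV); 
print('window scene',poly(cw,sub((hs[...,0]<20)&(hs[...,1]>150)&(hs[...,2]>60),(245,165,320,210)),.108))
print('white',poly(c,sub((S<40)&(V>150),(195,160,275,222)),.108))
print('tag top',poly(c,sub(((H<8)|(H>170))&(S>110),(280,220,320,240)),.102))
print('rack',poly(c,sub((V<75),(280,215,320,245)),.032))
print('grip',poly(c,sub((V<70),(230,223,250,235)),.108))
print('peg top',poly(c,sub((H>8)&(H<25)&(S>80),(405,205,420,230)),.146))
# scene peg ends
m=sub((hs[...,0]>8)&(hs[...,0]<24)&(hs[...,1]>130)&(hs[...,2]>90),(340,320,395,350)); p=np.argwhere(m)[:,::-1]
l=p[p[:,0]<p[:,0].min()+2].mean(0); r=p[p[:,0]>p[:,0].max()-2].mean(0)
print('peg scene',l,r,pt(cw,*l,.151),pt(cw,*r,.142))
W=cloud(c); Ws=cloud(cw)
print('postz', [W[y,x].round(3).tolist() for x,y in((412,206),(413,206),(411,207))],[Ws[y,x].round(3).tolist() for x,y in((386,327),(387,328))])
# overhead shelf: points z>.25 over x
for y0 in(-.4,0,.2):
    for A in(W,Ws):
        q=A.reshape(-1,3); q=q[(abs(q[:,1]-y0)<.1)&(q[:,2]>.2)&(q[:,0]>.4)&(q[:,0]<1.2)]
        if len(q): print(y0,'shelf xmin',np.percentile(q[:,0],1).round(3),'z',np.percentile(q[:,2],[1,50,99]).round(3))
E
```

```text
window ((602.2977294921875, 203.694091796875), (80.44168090820312, 100.45328521728516), 5.485169887542725)
window scene ((603.5259399414062, 199.7859344482422), (86.34100341796875, 107.08330535888672), 4.635214805603027)
white ((606.0027465820312, 204.18441772460938), (159.96621704101562, 175.21286010742188), 5.617753505706787)
tag top ((485.69427490234375, 0.7856006622314453), (11.103458404541016, 58.43000411987305), 10.18149471282959)
rack ((485.74530029296875, -0.23942947387695312), (43.293052673339844, 84.30935668945312), 9.253995895385742)
grip ((486.12005615234375, 193.44664001464844), (6.738513469696045, 23.654983520507812), 0.7184445261955261)
peg top ((531.4168701171875, -368.9945373535156), (3.9393701553344727, 46.4562873840332), 85.08230590820312)
peg scene [359.75 336.  ] [382.4 330.2] [ 0.5052331  -0.36829642  0.151     ] [ 0.56006389 -0.37580461  0.142     ]
postz [[0.564, -0.369, 0.145], [0.564, -0.371, 0.151], [0.561, -0.366, 0.146]] [[0.567, -0.377, 0.151], [0.569, -0.379, 0.149]]
-0.4 shelf xmin 0.769 z [0.435 0.722 0.909]
-0.4 shelf xmin 0.769 z [0.395 0.46  0.762]
0 shelf xmin 0.443 z [0.441 0.723 1.506]
0 shelf xmin 0.77 z [0.43  0.478 0.621]
0.2 shelf xmin 0.769 z [0.438 0.723 0.906]
0.2 shelf xmin 0.771 z [0.428 0.473 0.576]
```

```bash
cat >> h.py <<'E'
from scipy.spatial.transform import Rotation as R
def to(t,s=None):
    """world target (m) -> remaining shift in tool axes, mm"""
    s=s or sense(); r=R.from_euler('xyz',s['eef_rot'],degrees=True)
    print('t',round(s['time'],2),'tcp',s['ee_pos'].round(4),'rpy',s['eef_rot'].round(2),'F',s['ft_force'].round(1),'op',round(s['opening'],3),'grip',round(s['grip_force'],1),'-> tool mm',(r.inv().apply(np.array(t)-s['ee_pos'])*1000).round(1))
E
python3 -m crank '[[[0,0,0],6.5],[[0,0,0],6.5],[[0,0,0],6.5],[[0,0,0],6.5],[[0,0,0],6.5],[[0,0,0],6.5],[[0,0,0],6.5],[[0,0,0],6.5]]' 60
python3 -m crank '[[[0,0,0],6.5],[[0,0,0],6.5],[[-30,7,0],0],[[-38,9,0],0],[[-38,9,0],0],[[-38,9,0],0],[[-38,9,0],0],[[-38,9,0],0]]'
python3 -m crank '[[[-38,9,0],0],[[-38,9,0],0],[[-38,9,0],0],[[-38,9,0],0],[[-38,9,0],0],[[-38,9,0],0],[[-38,9,0],0],[[-38,9,0],0]]'
python3 -m crank '[[[-38,9,0],0],[[-38,9,0],0],[[-38,9,0],0],[[-30,9,0],0],[[0,0,0],0],[[0,0,0],0]]'
python3 -c "
from h import *
to([.486,0,.23]); c=grab('wrist','w1'); print(c['world_from_camera'].round(3).tolist())"
```

```text
time: 0.77
ee_pos: [0.1847, 0.7008, 0.2308]
eef_rot: [-180.0, 0.0, 112.9]
ft_force: [-0.0, -0.7, -0.4]
opening: 0.597
grip_force: 0.0
time: 1.43
ee_pos: [0.2753, 0.4919, 0.231]
eef_rot: [-180.0, 0.0, 100.3]
ft_force: [1.0, 0.7, 0.4]
opening: 0.604
grip_force: 0.0
time: 2.1
ee_pos: [0.4002, 0.2056, 0.2313]
eef_rot: [180.0, -0.0, 100.3]
ft_force: [0.6, 0.2, 0.0]
opening: 0.602
grip_force: 0.0
time: 2.6
ee_pos: [0.4613, 0.0704, 0.2312]
eef_rot: [-180.0, 0.0, 100.0]
ft_force: [0.2, 0.4, -1.0]
opening: 0.599
grip_force: 0.0
t 2.6 tcp [0.4613 0.0704 0.2312] rpy [-1.800e+02  2.000e-02  9.999e+01] F [ 0.2  0.4 -1. ] op 0.599 grip 0.0 -> tool mm [-73.6  12.1   1.2]
[[0.985, 0.166, 0.05, 0.448], [0.174, -0.943, -0.285, 0.143], [-0.0, 0.29, -0.957, 0.373], [0.0, 0.0, 0.0, 1.0]]
```

View pics/w1.png

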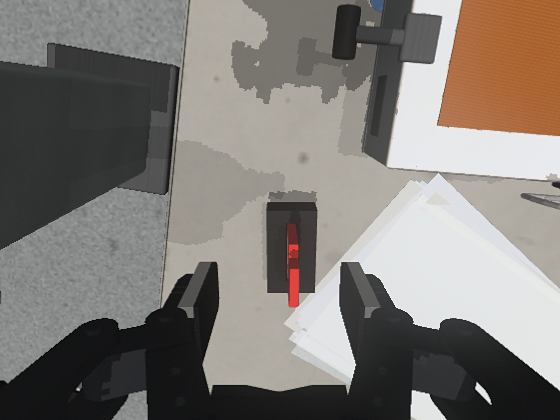

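Wrist view: tag (293,265) in the rack (292,248), nearly square to the fingers, and the black grip at (345,32).

```bash
python3 - <<'E'
import pickle,cv2,numpy as np
from h import cloud,pt,to
c=pickle.load(open('pics/w1.pkl','rb')); W=cloud(c)
hsv=cv2.cvtColor(c['img'],cv2.COLOR_RGB2HSV); H,S,V=[hsv[...,i].astype(int) for i in range(3)]
m=((H<8)|(H>172))&(S>130); m[:,:270]=0;m[:,320:]=0; m[:200]=0
k=m&(W[...,2]>.097)
P=W[k]; print('tagtop',len(P),cv2.minAreaRect((P[:,:2]*1000).astype(np.float32)),np.median(P[:,2]))
v,u=np.where(k); print(u.min(),u.max(),v.min(),v.max()); 
for z in(.104,): print([pt(c,a,b,z).round(4).tolist() for a,b in((u.min()-.5,v.min()),(u.max()+.5,v.max()))])
K=np.argwhere(k)[:,::-1].astype(np.float32)
w=np.array([pt(c,a,b,.104)[:2]*1000 for a,b in K],np.float32); print(cv2.minAreaRect(w))
g=(V<60); g[:, :325]=0; g[:,365:]=0; g[80:]=0
Q=W[g]; Q=Q[Q[:,2]>.08]; print('grip',len(Q),cv2.minAreaRect((Q[:,:2]*1000).astype(np.float32)),np.percentile(Q[:,2],[5,50,95]))
r=(V<75);r[:,:262]=0;r[:,322:]=0;r[:198]=0;r[297:]=0
w=np.array([pt(c,b,a,.032)[:2]*1000 for a,b in np.argwhere(r)],np.float32);print('rack',cv2.minAreaRect(w))
# cover window and left edge yaw
for nm,mm,z in(('cover edge',(S<40)&(V>190),.108),):
    mm=mm.copy(); mm[:, :380]=0; mm[:20]=0; mm[175:]=0
    cols=[(u,np.where(mm[:,u])[0].max()) for u in range(395,550,5)]
    e=np.array([pt(c,u,v,z)[:2] for u,v in cols]); print('yaw',np.degrees(np.polyfit(e[:,0],e[:,1],1)[0:1]), e[0],e[-1])
E
```

```text
tagtop 415 ((471.61444091796875, 62.45838165283203), (8.965840339660645, 167.2800750732422), 12.988409996032715) 0.10278761726936353
289 298 240 306
[[0.4745, 0.0395, 0.104], [0.4934, -0.0171, 0.104]]
((483.958251953125, 11.23068618774414), (7.497720241546631, 59.042293548583984), 10.472175598144531)
grip 1291 ((476.5203552246094, 172.64700317382812), (76.94161987304688, 27.562196731567383), 66.31837463378906) [0.10422399 0.10961362 0.11146785]
rack ((485.7171936035156, 3.0062522888183594), (48.90183639526367, 97.54747772216797), 10.001502990722656)
yaw [7.21166753] [0.54038755 0.11075451] [0.65072095 0.12500875]
```

```bash

python3 -m crank '[[[-36,6,0],0],[[-36.6,6.3,0],0],[[0,0,38],0],[[0,0,38],0],[[0,0,38],0],[[0,0,20],0],[[0,0,0],0],[[0,0,0],0]]' >/dev/null
python3 -c "
from h import *
to([.486,.001,.079]); grab('wrist','w2')"
```

```text
t 3.32 tcp [0.4851 0.004  0.0967] rpy [-1.7984e+02 -4.0000e-02  1.0033e+02] F [ 1.1 -0.9  0.9] op 0.599 grip 0.0 -> tool mm [-3.1  0.4 17.7]
```

View pics/w2.png

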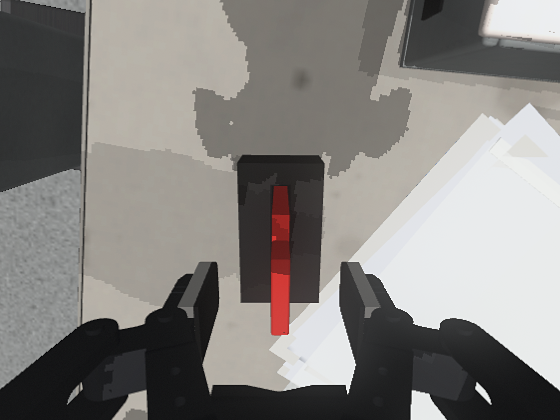

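Tag (280,260) is centred and square between the fingers (mid 279). Lower and grip.

```bash

python3 -m crank '[[[-3,0.4,9],0],[[0,0,8.5],0],[[0,0,0],0],[[0,0,0],0]]' >/dev/null
python3 -m crank '[[[0,0,0],0],[[0,0,0],0],[[0,0,0],0],[[0,0,0],0],[[0,0,0],0],[[0,0,0],0],[[0,0,0],0],[[0,0,0],0]]' 0 50
python3 -m crank '[[[0,0,-5],0],[[0,0,-10],0],[[0,0,-15],0],[[0,0,-25],0],[[0,0,-35],0],[[0,0,-35],0],[[0,0,0],0],[[0,0,0],0]]'
python3 -c "
from h import *
to([.456,-.363,.175]); grab('wrist','w3');grab('scene','s3')"
```

```text
time: 4.37
ee_pos: [0.4869, -0.0001, 0.0801]
eef_rot: [180.0, -0.0, 100.2]
ft_force: [-1.6, -0.6, 5.8]
opening: 0.08
grip_force: 49.1
time: 5.03
ee_pos: [0.4878, 0.0002, 0.2072]
eef_rot: [179.7, -0.0, 100.2]
ft_force: [-0.2, 0.8, -1.2]
opening: 0.08
grip_force: 48.9
t 5.03 tcp [4.878e-01 2.000e-04 2.072e-01] rpy [ 1.7973e+02 -2.0000e-02  1.0025e+02] F [-0.2  0.8 -1.2] op 0.08 grip 48.9 -> tool mm [-351.7  -96.    31.6]
```

View pics/w3.png

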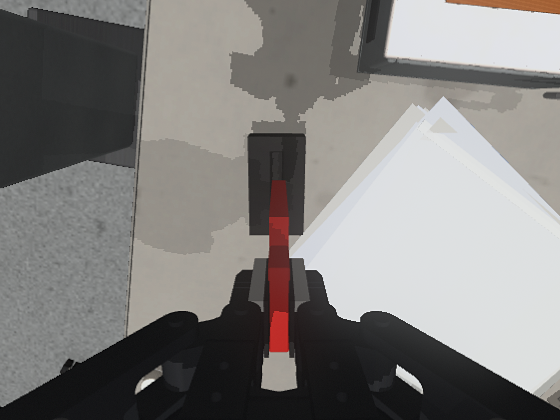

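Tag is held squarely in the pads, clear of the rack. Turn to the peg's heading and carry over.

```bash

python3 -m crank '[[[0,0,0],5.6],[[0,0,0],5.6],[[0,0,0],5.5],[[-20,1,0],0],[[-34,2,0],0],[[-34,2,0],0],[[-34,2,0],0],[[-34,2,0],0]]' >/dev/null
python3 -m crank '[[[-34,2,0],0],[[-34,2,0],0],[[-34,2,0],0],[[-34,2,0],0],[[-34,2,0],0],[[-30,1,0],0],[[-7,0,0],0],[[0,0,0],0]]' >/dev/null
python3 -m crank '[[[0,0,0],0],[[0,0,0],0]]' >/dev/null
python3 -c "
from h import *
to([.466,-.363,.164]); grab('wrist','w4');grab('scene','s4')"
```

```text
t 6.63 tcp [ 0.4658 -0.3611  0.2038] rpy [-1.799e+02 -1.000e-01  8.361e+01] F [-0.   0.1  0.4] op 0.085 grip 48.9 -> tool mm [-2.   0.4 39.8]
```

View pics/w4.png

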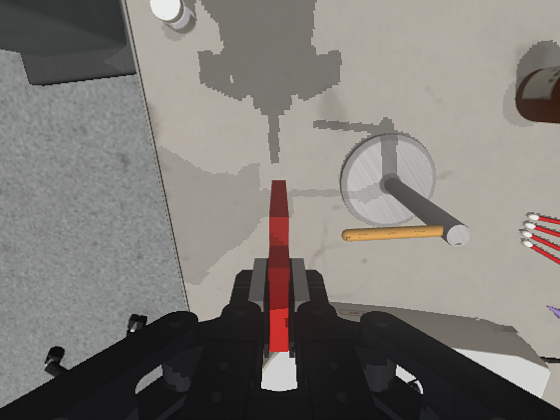

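Wrist view: peg tip at (343,236), root (442,231), post top (457,235), vial (167,8) well clear.

```bash
python3 - <<'E'
import pickle,cv2,numpy as np
from h import cloud,pt
c=pickle.load(open('pics/w4.pkl','rb')); W=cloud(c)
hsv=cv2.cvtColor(c['img'],cv2.COLOR_RGB2HSV); H,S,V=[hsv[...,i].astype(int) for i in range(3)]
m=(H>10)&(H<24)&(S>110)&(V>100); m[:,:335]=0;m[:,450:]=0;m[:220]=0;m[250:]=0
A=[]
for u in range(345,440,5):
    v=np.where(m[:,u])[0]; q=W[m[:,u],u]; A.append((u,v.mean(),*np.median(q,0)))
A=np.array(A); print(A[[0,5,-1]].round(3))
u0=np.where(m.any(0))[0].min(); print('tip col',u0)
# axis height model from depth minus radius; cast rays at axis height
P=np.array([pt(c,u,v,z-.002) for u,v,_,_,z in A]); f=np.polyfit(P[:,0],P[:,1],1); print('yaw',np.degrees(np.arctan(f[0])),'zslope',np.degrees(np.arctan(np.polyfit(P[:,0],P[:,2],1)[0])))
print('tip',pt(c,u0,A[0,1],.151),P[0],P[-1])
print('post top',pt(c,457,235,.150))
s=pickle.load(open('pics/s4.pkl','rb'))
E
```

```text
[[ 3.450e+02  2.345e+02  5.030e-01 -3.640e-01  1.530e-01]
 [ 3.700e+02  2.340e+02  5.170e-01 -3.660e-01  1.510e-01]
 [ 4.350e+02  2.305e+02  5.570e-01 -3.710e-01  1.440e-01]]
tip col 342
yaw -6.94714032931516 zslope -9.334919156312138
tip [ 0.50137555 -0.3648923   0.151     ] [ 0.50307574 -0.36510919  0.15092658] [ 0.55747865 -0.37205479  0.14187482]
post top [ 0.56667281 -0.37284813  0.15      ]
```

```bash

python3 -m crank '[[[-1,0,15],0],[[0,0,15],0],[[0,0,10],0],[[0,0,0],0],[[0,0,0],0],[[0,0,0],0]]' >/dev/null
python3 -m crank '[[[0,8,0],0],[[0,8,0],0],[[0,8,0],0],[[0,8,0],0],[[0,8,0],0],[[0,8,0],0],[[0,0,0],0],[[0,0,0],0]]'
python3 -c "
from h import *
to([.532,-.370,.164]); grab('wrist','w5');c=grab('scene','s5'); w=cv2.imread('pics/w5.png')
v=np.zeros((420,800,3),np.uint8); v[:,:360]=w[:,180:540]; v[:,360:780]=cv2.resize(c['img'][290:360,330:400,::-1],(420,420),interpolation=2); cv2.imwrite('pics/v5.png',v)"
```

```text
time: 7.9
ee_pos: [0.5138, -0.3693, 0.1645]
eef_rot: [-180.0, 0.0, 83.6]
ft_force: [-0.3, -0.5, -0.1]
opening: 0.083
grip_force: 48.9
t 7.9 tcp [ 0.5138 -0.3693  0.1645] rpy [-179.98    0.     83.56] F [-0.3 -0.5 -0.1] op 0.083 grip 48.9 -> tool mm [ 1.3 18.2  0.5]
```

View pics/v5.png

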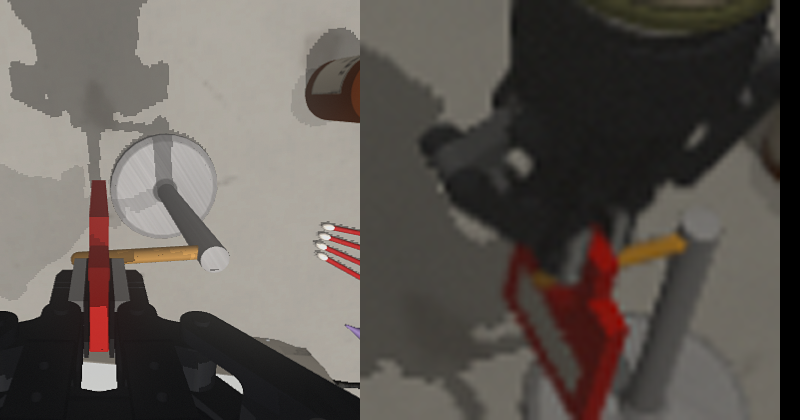

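The peg tip shows on the near side of the tag (73,258) with no contact force, so the hole is on the peg. Go further on and lower.

```bash

python3 -m crank '[[[1,6,0],0],[[0,6,0],0],[[0,4,0],0],[[0,0,3],0],[[0,0,3],0],[[0,0,2],0],[[0,0,0],0],[[0,0,0],0]]' 
python3 -m crank '[[[0,0,0],0],[[0,0,0],0],[[0,0,0],0],[[0,0,0],0],[[0,0,0],0],[[0,0,0],0]]' 22 
python3 -m crank '[[[0,0,-5],0],[[0,0,-10],0],[[0,0,-20],0],[[0,0,-35],0],[[0,0,-35],0],[[0,0,0],0],[[0,0,0],0]]' 
python3 -c "
from h import *
to([.486,.192,.2]); grab('wrist','w6');c=grab('scene','s6'); w=cv2.imread('pics/w6.png')
v=np.zeros((420,800,3),np.uint8); v[:,:360]=w[:,180:540]; v[:,360:780]=cv2.resize(c['img'][305:375,330:400,::-1],(420,420),interpolation=2); cv2.imwrite('pics/v6.png',v)"
```

```text
time: 8.67
ee_pos: [0.5292, -0.3702, 0.1567]
eef_rot: [-180.0, -0.0, 83.5]
ft_force: [0.3, -0.1, 0.6]
opening: 0.082
grip_force: 49.0
time: 9.17
ee_pos: [0.5294, -0.3702, 0.1568]
eef_rot: [180.0, -0.0, 83.5]
ft_force: [0.4, -0.2, 0.2]
opening: 0.221
grip_force: 0.0
time: 9.75
ee_pos: [0.5303, -0.371, 0.2649]
eef_rot: [179.7, 0.1, 83.5]
ft_force: [1.0, 0.6, -0.1]
opening: 0.218
grip_force: 0.0
t 9.75 tcp [ 0.5303 -0.371   0.2649] rpy [1.7973e+02 1.0000e-01 8.3530e+01] F [ 1.   0.6 -0.1] op 0.218 grip 0.0 -> tool mm [ 554.5 -107.7   63.4]
```

View pics/v6.png

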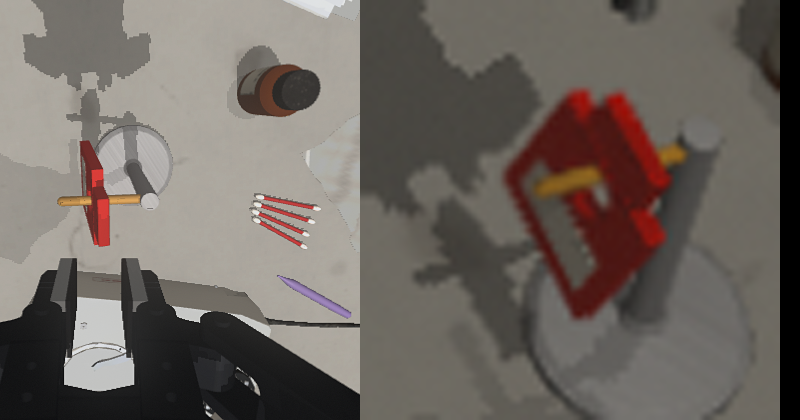

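The tag hangs on the peg, hole over the bar (left picture (93,200)), released. Now to the cover.

```bash

python3 -m crank '[[[20,-4,0],0],[[39,-7.6,0],0],[[39,-7.6,0],0],[[39,-7.6,0],0],[[39,-7.6,0],0],[[39,-7.6,0],0],[[39,-7.6,0],0],[[39,-7.6,0],0]]' 70 80 >/dev/null
python3 -m crank '[[[39,-7.6,0],0],[[39,-7.6,0],0],[[39,-7.6,0],0],[[39,-7.6,0],0],[[39,-7.6,0],0],[[39,-7.6,0],0],[[39,-7.6,0],0],[[27,-5,0],0]]' >/dev/null
python3 -m crank '[[[0,0,0],-6.8],[[0,0,0],-6.8],[[0,0,0],-6.8],[[0,0,0],-6.8],[[0,0,0],-6.8],[[0,0,0],-6.8],[[0,0,0],-6.8],[[0,0,0],-6.8]]' >/dev/null
python3 -m crank '[[[0,0,0],-6.8],[[0,0,0],-6.8],[[0,0,0],-6.8],[[0,0,0],-6.8],[[0,0,0],-6.8],[[0,0,0],-6.8],[[0,0,0],-6.8],[[0,0,0],0]]' 
python3 -c "
from h import *
to([.486,.192,.2]); grab('wrist','w7'); print(sense()['joint_pos'].round(0))"
```

```text
time: 12.52
ee_pos: [0.481, 0.2316, 0.2606]
eef_rot: [-180.0, -0.1, -174.2]
ft_force: [-0.5, -0.5, 0.2]
opening: 0.698
grip_force: 0.0
t 12.52 tcp [0.481  0.2316 0.2606] rpy [-1.7996e+02 -1.3000e-01 -1.7418e+02] F [-0.5 -0.5  0.2] op 0.698 grip 0.0 -> tool mm [ -1.1 -39.8  60.7]
[-31.  19.  -1. 115.   0.  46.  63.]
```

View pics/w7.png

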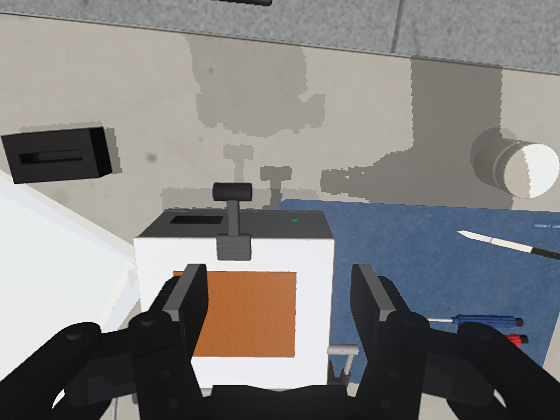

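Wrist view: grip bar at (232,191), cover front edge level (134–333, 238), so the yaw matches.

```bash
python3 - <<'E'
import pickle,cv2,numpy as np
from h import cloud,pt,to
c=pickle.load(open('pics/w7.pkl','rb')); W=cloud(c)
hsv=cv2.cvtColor(c['img'],cv2.COLOR_RGB2HSV); H,S,V=[hsv[...,i].astype(int) for i in range(3)]
g=(V<60); g[:,:205]=0; g[:,260:]=0; g[:175]=0; g[206:]=0
n,l,st,ce=cv2.connectedComponentsWithStats(g.astype(np.uint8)); i=1+st[1:,4].argmax(); print(st[i],ce[i])
x,y,w,h,_=st[i]; k=l==i; print('z',np.percentile(W[k][:,2],[5,50,95]))
print('grip L/R end',pt(c,x-.5,ce[i][1],.108),pt(c,x+w-.5,ce[i][1],.108),'c',pt(c,*ce[i],.108))
print('front edge',pt(c,134,238,.108),pt(c,333,238,.108))
o=(H<20)&(S>150)&(V>100); o[:260]=0
cc=[pt(c,b,a,.108)[:2]*1000 for a,b in np.argwhere(o)[::5]]; print('window',cv2.minAreaRect(np.array(cc,np.float32)))
gc=pt(c,*ce[i],.108)
E
```

```text
[213 183  39  23 689] [232.23657475 191.54862119]
z [0.10475769 0.10962508 0.11147289]
grip L/R end [0.48583502 0.17689715 0.108     ] [0.4825523  0.20901187 0.108     ] c [0.4841738  0.19315129 0.108     ]
front edge [0.53384103 0.11170397 0.108     ] [0.51639482 0.28203665 0.108     ]
window ((591.2526245117188, 311.09716796875), (88.49720001220703, 322.9361572265625), 5.127623558044434)
```

```bash

python3 -m crank '[[[0.5,-19,0],0],[[0.4,-19.6,0],0],[[0,0,30],0],[[0,0,38],0],[[0,0,38],0],[[0,0,20],0],[[0,0,0],0],[[0,0,0],0]]' >/dev/null
python3 -c "
from h import *
to([.484,.193,.082]); grab('wrist','w8')"
```

```text
t 13.23 tcp [0.4837 0.1932 0.1349] rpy [-1.7992e+02 -1.7000e-01 -1.7462e+02] F [-0.4 -0.1  0. ] op 0.704 grip 0.0 -> tool mm [-0.4 -0.2 52.9]
```

View pics/w8.png

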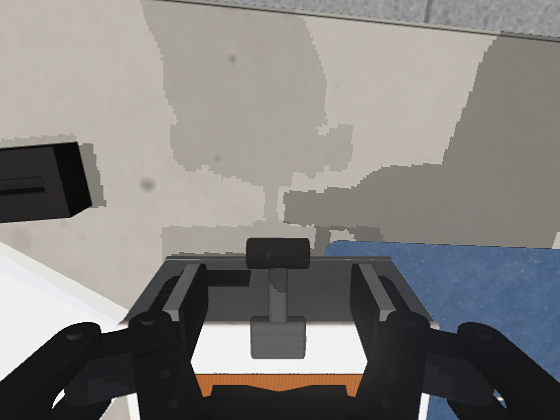

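Grip (278,253) is centred between the fingers. Lower and pinch.

```bash

python3 -m crank '[[[0,0,20],0],[[0,0,20],0],[[0,0,13],0],[[0,0,0],0],[[0,0,0],0],[[0,0,0],0]]' 
python3 -m crank '[[[0,0,0],0],[[0,0,0],0],[[0,0,0],0],[[0,0,0],0],[[0,0,0],0],[[0,0,0],0],[[0,0,0],0],[[0,0,0],0]]' 0 80
python3 - <<'E'
from h import *
s=sense(); to([.484,.193,.082]); 
# circle steps in tool (x,z): radial r=205; tool x ~ -chamber x, z down
a=np.radians(np.arange(0,66,3)); d=np.c_[-205*(1-np.cos(a)),-205*np.sin(a)]
for i in range(1,len(a)): print(int(round(np.degrees(a[i]))),(d[i]-d[i-1]).round(1).tolist(),end=' ')
E
```

```text
time: 13.78
ee_pos: [0.4853, 0.1939, 0.0844]
eef_rot: [180.0, 0.1, -174.5]
ft_force: [0.3, 0.4, 0.6]
opening: 0.701
grip_force: 0.0
time: 14.45
ee_pos: [0.485, 0.193, 0.0842]
eef_rot: [-180.0, 0.1, -174.5]
ft_force: [-1.9, -2.8, 12.5]
opening: 0.356
grip_force: 78.0
t 14.45 tcp [0.485  0.193  0.0842] rpy [-1.7999e+02  1.0000e-01 -1.7451e+02] F [-1.9 -2.8 12.5] op 0.356 grip 78.0 -> tool mm [1.  0.1 2.2]
3 [-0.3, -10.7] 6 [-0.8, -10.7] 9 [-1.4, -10.6] 12 [-2.0, -10.6] 15 [-2.5, -10.4] 18 [-3.0, -10.3] 21 [-3.6, -10.1] 24 [-4.1, -9.9] 27 [-4.6, -9.7] 30 [-5.1, -9.4] 33 [-5.6, -9.2] 36 [-6.1, -8.8] 39 [-6.5, -8.5] 42 [-7.0, -8.2] 45 [-7.4, -7.8] 48 [-7.8, -7.4] 51 [-8.2, -7.0] 54 [-8.5, -6.5] 57 [-8.8, -6.1] 60 [-9.2, -5.6] 63 [-9.4, -5.1]
```

```bash

python3 -m crank '[[[0,0,-5],0],[[-0.3,0,-5.7],0],[[-0.8,0,-10.7],0],[[-1.4,0,-10.6],0],[[-2,0,-10.6],0],[[-2.5,0,-10.4],0],[[0,0,0],0],[[0,0,0],0]]' 
python3 -m crank '[[[-3,0,-10.3],0],[[-3.6,0,-10.1],0],[[-4.1,0,-9.9],0],[[-4.6,0,-9.7],0],[[-5.1,0,-9.4],0],[[0,0,0],0],[[0,0,0],0]]' 
cat > ang.py <<'E'
from h import *
s=sense(); r=R.from_euler('xyz',s['eef_rot'],degrees=True)
for pz in(.019,.022): 
    g=s['ee_pos']-r.apply([0,0,pz]); d=(g-np.array([.688,.2137,.104]))
    h=-(d[0]*np.cos(np.radians(5.7))+d[1]*np.sin(np.radians(5.7))); print('angle',np.degrees(np.arctan2(d[2],h)).round(1),'rad',np.hypot(h,d[2]).round(4),end=' ')
to([.484,.193,.085],s)
E
python3 ang.py
```

```text
time: 15.12
ee_pos: [0.4912, 0.1936, 0.1358]
eef_rot: [-180.0, -0.0, -174.5]
ft_force: [3.3, -2.3, -9.7]
opening: 0.354
grip_force: 80.0
time: 15.7
ee_pos: [0.5108, 0.1955, 0.1844]
eef_rot: [-180.0, -0.1, -174.5]
ft_force: [1.0, -3.5, -8.8]
opening: 0.354
grip_force: 80.1
angle 29.2 rad 0.204 angle 29.9 rad 0.2055 t 15.7 tcp [0.5108 0.1955 0.1844] rpy [-1.7996e+02 -9.0000e-02 -1.7450e+02] F [ 1.  -3.5 -8.8] op 0.354 grip 80.1 -> tool mm [26.7  0.1 99.4]
```

```bash

python3 -m crank '[[[-5.6,0,-9.2],0],[[-6.1,0,-8.8],0],[[-6.5,0,-8.5],0],[[-7,0,-8.2],0],[[-7.4,0,-7.8],0],[[0,0,0],0],[[0,0,0],0]]' ; python3 ang.py
python3 -m crank '[[[-7.8,0,-7.4],0],[[-8.2,0,-7],0],[[-8.5,0,-6.5],0],[[-8.8,0,-6.1],0],[[-9.2,0,-5.6],0],[[-9.4,0,-5.1],0],[[0,0,0],0],[[0,0,0],0]]' 
python3 ang.py
python3 - <<'E'
from h import *
grab('wrist','w9'); c=grab('scene','s9'); w=cv2.imread('pics/w9.png')
v=np.zeros((420,800,3),np.uint8); v[:,:380]=w[:,90:470]; v[:,380:]=cv2.resize(c['img'][130:240,220:330,::-1],(420,420),interpolation=2); cv2.imwrite('pics/v9.png',v)
# cover plane from depth: points above chamber inside its y range
for n,im in(('scene',c),('top',capture('top'))):
    W=cloud(im); hsv=cv2.cvtColor(im['img'],cv2.COLOR_RGB2HSV); q=W.reshape(-1,3); S=hsv[...,1].reshape(-1); V=hsv[...,2].reshape(-1); H=hsv[...,0].reshape(-1)
    a=np.radians(5.7); d=q-[.688,.2137,.104]; h=-(d[:,0]*np.cos(a)+d[:,1]*np.sin(a)); y=-d[:,0]*np.sin(a)+d[:,1]*np.cos(a)
    k=(abs(y)<.085)&(d[:,2]>.02)&(d[:,2]<.16)&(h>.0)&(h<.2)&(H<22)&(S>110)
    if k.sum()>20: print(n,k.sum(),'cover angle',np.degrees(np.arctan(np.polyfit(h[k],d[k,2],1)[0])), np.degrees(np.median(np.arctan2(d[k,2],h[k]))))
E
```

```text
time: 16.28
ee_pos: [0.5435, 0.1986, 0.2273]
eef_rot: [-180.0, -0.1, -174.5]
ft_force: [-2.0, -3.8, -4.2]
opening: 0.355
grip_force: 80.6
angle 44.4 rad 0.2034 angle 45.0 rad 0.2055 t 16.28 tcp [0.5435 0.1986 0.2273] rpy [-1.7995e+02 -9.0000e-02 -1.7453e+02] F [-2.  -3.8 -4.2] op 0.355 grip 80.6 -> tool mm [ 59.5   0.2 142.4]
time: 16.95
ee_pos: [0.5982, 0.2038, 0.2665]
eef_rot: [-180.0, 0.2, -174.5]
ft_force: [2.7, -5.9, -3.4]
opening: 0.352
grip_force: 80.4
angle 63.5 rad 0.2027 angle 63.9 rad 0.2054 t 16.95 tcp [0.5982 0.2038 0.2665] rpy [-179.98    0.2  -174.48] F [ 2.7 -5.9 -3.4] op 0.352 grip 80.4 -> tool mm [115.3   0.3 181.1]
top 43 cover angle 61.05862353522265 63.71999805137595
```

View pics/v9.png

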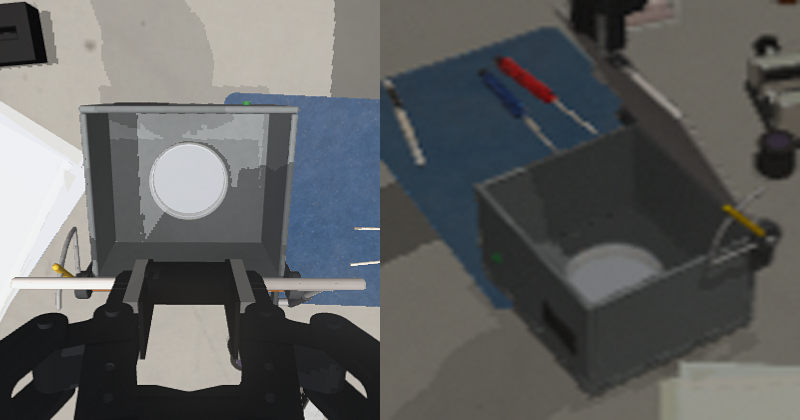

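The cover stands about 63.5° open with the grip between the pads (left picture, (190,280)). Reverse to 45°.

```bash

python3 -m crank '[[[5,0,2.8],0],[[9.2,0,5.4],0],[[8.8,0,6.1],0],[[8.5,0,6.5],0],[[8.2,0,7],0],[[7.8,0,7.4],0],[[4.2,0,2.6],0],[[0,0,0],0]]' 
python3 -m crank '[[[0,0,0],0],[[0,0,0],0],[[0,0,0],0],[[0,0,0],0],[[0,0,0],0],[[0,0,0],0]]' >/dev/null
python3 ang.py
python3 - <<'E'
from h import *
c=grab('scene','s10'); hsv=cv2.cvtColor(c['img'],cv2.COLOR_RGB2HSV); W=cloud(c)
for n,im in(('scene',c),('top',capture('top')),('wrist',capture('wrist'))):
    W=cloud(im); hv=cv2.cvtColor(im['img'],cv2.COLOR_RGB2HSV); q=W.reshape(-1,3); H,S,V=hv.reshape(-1,3).T
    a=np.radians(5.7); d=q-[.688,.2137,.104]; h=-(d[:,0]*np.cos(a)+d[:,1]*np.sin(a)); y=-d[:,0]*np.sin(a)+d[:,1]*np.cos(a)
    k=(abs(y)<.085)&(d[:,2]>.02)&(d[:,2]<.16)&(h>.0)&(h<.2)&(H<22)&(S>110)
    if k.sum()>20: print(n,k.sum(),'cover angle',np.degrees(np.arctan(np.polyfit(h[k],d[k,2],1)[0])), np.degrees(np.median(np.arctan2(d[k,2],h[k]))))
H,S,V=hsv[...,0],hsv[...,1],hsv[...,2]; W=cloud(c)
m=((H<6)|(H>172))&(S>140)&(V>70); m[:310]=0;m[380:]=0;m[:,:340]=0;m[:,400:]=0
P=W[m]; print('tag',len(P),np.median(P,0).round(3),P.min(0).round(3),P.max(0).round(3))
E
```

```text
time: 17.77
ee_pos: [0.5464, 0.1989, 0.2286]
eef_rot: [180.0, 0.3, -174.5]
ft_force: [1.7, -5.2, 0.1]
opening: 0.354
grip_force: 82.7
angle 45.4 rad 0.2023 angle 46.0 rad 0.2044 t 18.27 tcp [0.5469 0.1989 0.229 ] rpy [ 179.98    0.26 -174.57] F [ 1.  -5.3  0.1] op 0.353 grip 82.8 -> tool mm [ 63.8   0.  143.8]
scene 156 cover angle 44.18665965718405 47.31731180754133
top 177 cover angle 43.68114677346943 46.0247516881448
wrist 2003 cover angle 44.31231882990685 46.18819932472157
tag 438 [ 0.527 -0.38   0.15 ] [ 0.153 -0.705 -0.004] [ 0.612 -0.271  0.947]
```

```bash

python3 -m crank '[[[1,0,1.2],0],[[0.5,0,0.6],0],[[0,0,0],0],[[0,0,0],0],[[0,0,0],0],[[0,0,0],0]]'; python3 ang.py; python3 -c "
from plant import *
print(hand_in())"
```

```text
time: 18.92
ee_pos: [0.5453, 0.1987, 0.2273]
eef_rot: [180.0, 0.3, -174.6]
ft_force: [0.2, -5.9, 1.7]
opening: 0.353
grip_force: 82.9
angle 44.7 rad 0.2022 angle 45.3 rad 0.2043 t 18.92 tcp [0.5453 0.1987 0.2273] rpy [ 179.99    0.25 -174.57] F [ 0.2 -5.9  1.7] op 0.353 grip 82.9 -> tool mm [ 62.1   0.  142.1]
the job is handed in; nothing more can be done
None
```

Job handed in at 18.9 s: the tag hangs on the brass peg, released, and the cover went up to about 63.5° and back to about 45°, where the gripper still holds it (angles worked out from arm pose and camera depth); the verdict was not shown.

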